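# Swing the milk pan's handle in and stack the pill boxes on the bedside tray

## Task

Set the bedside tray for the night: the milk pan's handle sticks out over the pill box towards the bed, where a sleepy hand would catch it. With light pushes, not gripping or lifting the pan, swing the handle round by the side where the glass tumbler is not in its way until it points into the tray, away from the bed, and stops clear of the pill bottle, the pan still standing wholly on its cork mat. Then stack the second pill box squarely on the one by the bed, edges flush, without shifting that box or knocking the tumbler, the bottle or the dish.

Things in the scene. Friction and masses are not known exactly. Their poses are not given: they have to be found in the camera images.
- tray: Fixed black tray, 400 (x) by 620 (y) mm; floor top 6 mm above its origin (centre of the underside), rim 8 mm wide, 18 mm high. The bed is at its -y end; +y points away from the bed ('into the tray'). A fixed white pegboard with a hung spoon and magnifier, 220 mm wide, 171 mm high, stands along the +y rim, y = 251 to 301 mm.
- mat: Fixed round cork mat on the tray floor, 144 mm across, 8 mm thick; origin at the centre of its underside, axes parallel to the tray's.
- pan: Loose steel milk pan on the mat, 0.25 to 0.5 kg. Foot 77 mm, rim 100 mm across, 58 mm high. Origin: centre of its underside; x axis along the handle, z up. Pushed by the handle it turns about a point near its centre and creeps some 5 to 15 mm per radian in the push direction (least when pushed far out). At the start the handle points to the bed within 25 degrees.
- handle_end (a point): End of the pan's handle, on its centre line, 150 mm from the pan's axis.
- handle_mid (a point): Point on the handle's centre line 115 mm from the pan's axis, a good place to push from the side. The handle is a steel bar, 18 mm wide, 9 mm thick, 50 to 150 mm out from the pan's axis; its centre line is 46 mm above the pan's underside at 50 mm out, 55 mm here, 60 mm at its end. It passes over pill boxes and dish, not over tumbler or bottle.
- bedside_box_center (a point): Centre (12 mm above its underside) of the loose seven-day pill box that lies on the tray near the bed-side rim, under the handle: white, flat rectangular, 150 (its x) by 42 (its y) by 24 mm high, flat top, 0.1 kg.
- second_box_center (a point): Centre (12 mm above its underside) of the second pill box, alike in size (150 x 42 x 24 mm; x along its length, y across, z up), which starts loose on the tray floor between the bottle and the pegboard. Either end may go either way when stacked.
- tumbler: Loose glass tumbler, 68 mm across, 100 mm high, 0.22 kg, standing beside the mat on one side (+x or -x of the tray). Origin at the centre of its underside.
- bottle: Loose frosted pill bottle with white cap, 52 mm across, 85 mm high, 0.08 kg, standing on the tray on the mat's side away from the bed. Origin at the centre of its underside.
- dish: Loose shallow white ceramic dish, 78 mm across, 22 mm high, standing beside the mat on the side opposite the tumbler; the handle passes well over it. Origin at the centre of its underside.
Things that resemble listed ones, but are neither listed nor needed, are in the scene too. Of the things shaped like the pan, the steel one is meant. Leave any pink look-alike of the bottle alone.

How it is judged:
On the way, in this order (a step that is already met when the one before it is completed fails the run):
1. the handle points into the tray, clear of bottle and tumbler, with the pan standing on its mat (angle between the x axis of pan and the y axis of tray, either way round below 1.22 rad and y of handle_end in the frame of mat above 0.02 m and horizontal distance between pan and mat below 0.034 m and angle between pan's own z axis and vertical below 0.06 rad and horizontal distance between each of handle_end, handle_mid and bottle above 0.04 m and horizontal distance between each of handle_end, handle_mid and tumbler above 0.048 m and angular speed of pan below 0.1 rad/s), for 0.2 s.
2. the second box lies squarely on the bedside box (x of second_box_center in the frame of bedside_box_center between -0.007 and 0.007 m and y of second_box_center in the frame of bedside_box_center between -0.006 and 0.006 m and z of second_box_center in the frame of bedside_box_center between 0.021 and 0.027 m and angle between the x axis of second_box_center and the x axis of bedside_box_center, either way round below 0.08 rad), for 0.2 s.
At the end, for the whole second after the job is handed in: Pan level, within 34 mm of the mat's centre; handle within 70 deg of straight away from the bed, 5 mm clear of bottle and tumbler; second box on the bedside box within 7 mm lengthwise, 6 mm across, 4.5 deg; bedside box, tumbler, bottle, dish within 15 mm of their starts; all at rest (all of step 2 and angle between the x axis of pan and the y axis of tray, either way round below 1.22 rad and y of handle_end in the frame of mat above 0.02 m and horizontal distance between pan and mat below 0.034 m and angle between pan's own z axis and vertical below 0.06 rad and horizontal distance between each of handle_end, handle_mid and bottle above 0.04 m and horizontal distance between each of handle_end, handle_mid and tumbler above 0.048 m and distance of each of bedside_box_center, tumbler, bottle, dish from where it was at the start of the episode below 0.015 m and linear speed of each of second_box, pan below 0.02 m/s); the robot touches nothing.
It fails at once if the pan is gripped or shoved hard (fingers press it with more than 15 N) (contact force between the fingers and pan above 15 N).
It fails at once if the pan is lifted or tipped (z of pan in the frame of mat above 0.018 m or angle between pan's own z axis and vertical above 0.2 rad).
It fails at once if the glass tumbler is knocked away (distance of tumbler from where it was at the start of the episode above 0.02 m).
It fails at once if the pill bottle is knocked away (distance of bottle from where it was at the start of the episode above 0.02 m).
It fails at once if the ceramic dish is knocked away (distance of dish from where it was at the start of the episode above 0.02 m).
It also fails if it takes over 72 s, if anything falls off the work surface, if the arm or the gripper's body presses on something with over 40 N, if the wrist force passes 120 N, or if a joint passes its speed limit or range.

## Robot

A 7-joint arm with a two-finger parallel gripper is mounted at the origin on the work surface. World frame = base frame: x ahead of the robot, y to its left, z up, the work surface at z = 0. Lengths are in m, angles in rad, forces in N, time in s.
With the tool pointing down it reaches from about 0.4 to 0.875 m from the base axis. Payload 19.3 kg.
Tool frame: the origin (TCP) lies midway between the tips of the shut fingers; the grasp point (between the pads) lies 19 mm behind it; z points along the fingers, y is the line along which they close (so a half turn about z gives the same grasp; the last joint's range is limited). The gripper opens to 85 mm and grips with 20 to 120 N. Pads are 22 mm wide; open, the fingers measure 114 mm over their backs; the gripper's body (76 mm by 85 mm) begins 54 mm behind the grasp point. The pads swing forward as they close: fully open they stand 13 mm farther back than shut.
Start: joints at [1.096, 0.521, -0.036, 1.599, 0.021, 1.021, -0.113], TCP at [0.246, -0.574, 0.231] pointing down, gripper open.
Joint ranges: [-2.91, 2.91], [-0.3, 2.13], [-1.5, 1.42], [0.17, 2.43], [-1.26, 4.41], [0.16, 1.93], [-2.52, 2.52]. Speed limits (rad/s): [1.89, 1.89, 2.39, 2.39, 3.01, 3.01, 3.01].

## Interface

Orientations are given as a unit quaternion [x, y, z, w].
In Python, from bench import manip gives the robot as it stands.
- The arm moves only by the tool arm_command, never from a script. Its arguments are lists of equal length, an entry for each row: "gripper": the finger opening in mm, from 0 to 85.4; "travel": the shift along the world's x, y, z in mm, a list of three; "rotation": the turn, a rotation vector about the world's x, y, z in rad, a list of three. In form: {"gripper": [gripper, ...], "travel": [[dx, dy, dz], ...], "rotation": [[rx, ry, rz], ...]}. A call has exactly 5 rows; each row shifts and turns the commanded pose from where the row before left it; what a row does not reach is not made up. A row lasts 1/8 s, in which the tool goes at most 62.5 mm and 10.7 degrees, less where a joint would pass 70% of its speed; a pose out of reach is approached as far as the arm can. A call with a gripper value outside its range is refused whole. The fingers move at their own pace and stop on an object; "newtons" is the grip in N (left out, the last holds). Time passes only in rows, so rows that do not move let the fingers close, or fill a call up. It gives the time, the measured TCP pose, the force, the opening and the grip force at its end, in the units of the state.
- manip.read_state(): the state, without advancing time (a new reading comes with each control period).
- manip.grab_frame(name): name is "side" or "top" or "wrist"; returns (picture, depth): 480x640x3 uint8, red, green, blue; 480x640 float32, m along the optical axis (not along the pixel's ray), 0 where there is no reading.
- manip.get_calibration(name): a dict with "intrinsics" (3x3 intrinsics, pixels), "cam_to_world" (4x4, takes a point from camera to world coordinates). Camera axes: x right, y down, z forward; pixel columns grow to the right and rows downward; lengths in m; the calibration is good to about 2 mm. A picture is of the moment at which its call begins: read the wrist's pose just before it. get_calibration takes no time and is no camera call; for the wrist camera it gives the pose at the moment of the call.
- manip.job_done(): hands the job in; it is judged then, once.
The state is a dict: "time": time; "joints": joint angles; "joint_vel": joint speeds; "joint_torque": joint torques, N m; "tcp_pos": TCP position; "tool_rot": TCP orientation; "force": force on the tool from outside, world axes, zero at the start; "torque": the same for the moment, N m; "finger_gap": finger opening in m; "finger_force": force on a finger pad.
Only numpy, scipy, OpenCV 4.12 (cv2) and the standard library are available. Lean on these libraries where they do the work, as an engineer would, in place of code of your own. Each camera call takes 0.05 s, during which the arm holds its last target. There are 200 camera calls.

## Working session

There is one attempt and no reset: what is moved stays moved. The work goes in short steps, Python scripts to look and compute and a tool call to move; the robot and the scene stay as the last step left them, time stands still between calls to the robot, and variables do not carry over. Pictures are saved under pics/ and viewed, at most 10 in all, crops included, and the job is handed in when it is done.

Besides the shell and the picture viewer there is one more tool, called after "Call:" by a JSON object that holds its "api" and its "payload", one argument or row to a line. arm_command: Moves the arm, as the interface text tells. Its arguments: {"type":"object","properties":{"gripper":{"type":"array","items":{"type":"number"}},"travel":{"type":"array","items":{"type":"array","items":{"type":"number"}}},"rotation":{"type":"array","items":{"type":"array","items":{"type":"number"}}},"newtons":{"type":"number"}},"required":["gripper","travel","rotation"]}

```bash
mkdir -p pics; ls; cat > h.py <<'E'
import numpy as np, cv2
from bench import manip
def grab(n,save=None):
    c=manip.get_calibration(n); p,d=manip.grab_frame(n)
    if save: cv2.imwrite(f'pics/{save}.png',p[:,:,::-1])
    return p,d,np.array(c["intrinsics"]),np.array(c["cam_to_world"])
def cloud(d,K,T):
    v,u=np.mgrid[:480,:640]
    P=np.stack([(u-K[0,2])/K[0,0]*d,(v-K[1,2])/K[1,1]*d,d],-1)
    return P@T[:3,:3].T+T[:3,3]
def ray(u,v,z,K,T):
    r=T[:3,:3]@np.array([(u-K[0,2])/K[0,0],(v-K[1,2])/K[1,1],1]); o=T[:3,3]
    return o+r*(z-o[2])/r[2]
E
python3 - <<'E'
from h import *
s=manip.read_state(); print(s)
for n in("top","side"):
    p,d,K,T=grab(n,n+"0"); print(n,K,T)
    np.savez(n+"0.npz",p=p,d=d,K=K,T=T)
E
```

```text
pics
{'time': 0.0, 'joints': array([ 1.09582018,  0.52202184, -0.0363287 ,  1.60000336,  0.02120719,
        1.02111253, -0.11283638]), 'joint_vel': array([ 1.23013969e-03, -6.22334558e-04,  1.09831056e-03, -2.25214026e-05,
        7.88485110e-04,  5.22703198e-04,  2.93087381e-04]), 'joint_torque': array([-7.76868674e-04, -9.27117920e+01,  1.97945796e+00, -3.69941032e+01,
        1.78076571e-02,  8.11851409e-03, -1.24710973e-04]), 'tcp_pos': array([ 0.24596237, -0.5741943 ,  0.23072251]), 'tool_rot': array([ 9.79593358e-01,  2.00988847e-01, -1.59796495e-04, -5.57466856e-04]), 'force': array([ 0.40629627, -0.06486959,  0.66039908]), 'torque': array([ 0.02374833, -0.02994281, -0.03638031]), 'finger_force': 0.0, 'finger_gap': 0.08549007435873425}
top [[530.12250332   0.         321.22886776]
 [  0.         530.12250332 244.12369172]
 [  0.           0.           1.        ]] [[-0.01811974 -0.9919264   0.12551371  0.36090702]
 [-0.99964243  0.01550394 -0.02178635 -0.12487383]
 [ 0.0196645  -0.12586359 -0.99185264  1.15835577]
 [ 0.          0.          0.          1.        ]]
side [[436.71785141   0.         317.19305212]
 [  0.         436.71785141 239.94248149]
 [  0.           0.           1.        ]] [[-0.98528956 -0.12984083  0.11111187  0.38867325]
 [-0.17047343  0.70121838 -0.69226555  0.63053334]
 [ 0.01197065 -0.70102364 -0.71303756  0.85785407]
 [ 0.          0.          0.          1.        ]]
```

View pics/top0.png

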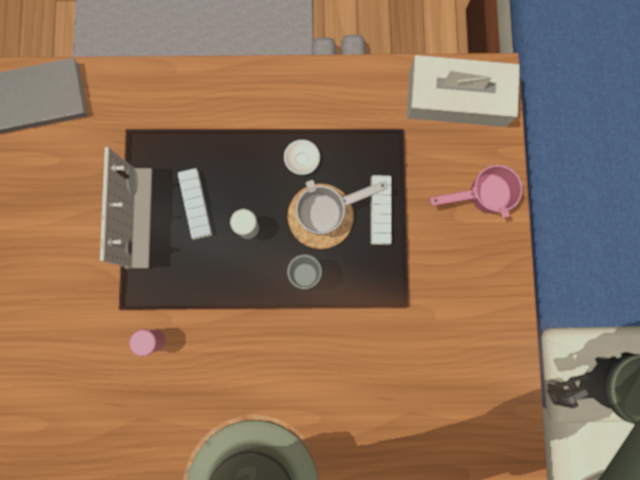

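View pics/side0.png

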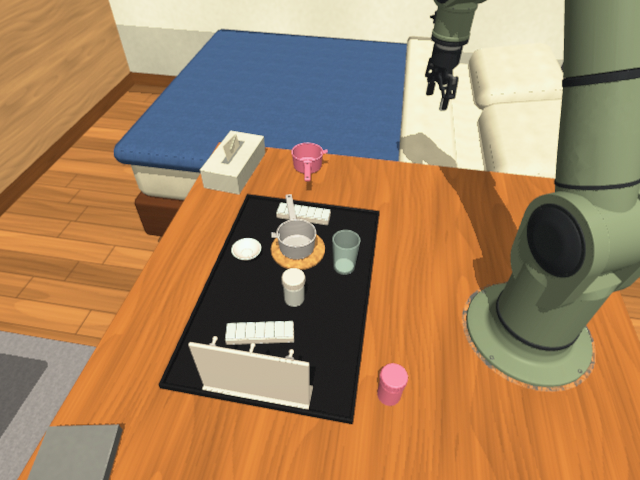

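The top view (rows up = +x, columns right = -y) shows the steel pan at (321,211) with its handle end near (386,184). The bedside box is at (381,210) and the second box at (194,204). The bottle is at (244,222), the tumbler at (304,271), the dish at (301,157) and the mat at (320,216). The tumbler is on the robot side, so the handle swings past the dish (+x).

```bash
python3 - <<'E'
from h import *
z=np.load("top0.npz"); p,d,K,T=[z[k] for k in "pdKT"]
C=cloud(d,K,T); hsv=cv2.cvtColor(p,cv2.COLOR_RGB2HSV)
# tray: dark
m=(hsv[...,2]<45).astype(np.uint8); m[:,:100]=0;m[:120]=0;m[320:]=0;m[:,420:]=0
c=max(cv2.findContours(m,0,2)[0],key=cv2.contourArea); b=cv2.boxPoints(cv2.minAreaRect(c))
print("tray",[ray(*q,.018,K,T).round(4) for q in b])
w=((hsv[...,2]>120)&(hsv[...,1]<60)).astype(np.uint8)
for name,(x0,x1,y0,y1),h in (("bed",(360,400,165,255),.030),("sec",(172,215,160,245),.030),("dish",(280,325,135,178),.028),("bot",(225,262,205,242),.091)):
    mm=np.zeros_like(w); mm[y0:y1,x0:x1]=w[y0:y1,x0:x1]
    c=max(cv2.findContours(mm,0,2)[0],key=cv2.contourArea)
    q=np.array([ray(*k[0],h,K,T)[:2]*1000 for k in c],np.float32)
    r=cv2.minAreaRect(q); e=cv2.minEnclosingCircle(q)
    ys,xs=np.nonzero(mm); print(name,r,e,"z",np.median(C[ys,xs,2]))
# cork mat
o=((hsv[...,1]>70)&(hsv[...,2]>90)).astype(np.uint8); mm=np.zeros_like(o); mm[175:255,280:362]=o[175:255,280:362]
ys,xs=np.nonzero(mm); q=np.array([ray(a,b_,.014,K,T)[:2]*1000 for a,b_ in zip(xs,ys)],np.float32); print("mat",cv2.minEnclosingCircle(q))
# heights
for lo,hi in((.060,.085),(.085,.13)):
    s=(C[...,2]>lo)&(C[...,2]<hi); s[:,:225]=0;s[:120]=0;s[310:]=0;s[:,402:]=0
    n,l,st,ce=cv2.connectedComponentsWithStats(s.astype(np.uint8))
    for i in range(1,n):
        if st[i,4]>15:
            Q=C[l==i]*1000; print(lo,st[i],Q.mean(0).round(1),Q.min(0).round(1),Q.max(0).round(1))
a=C[150:290,280:400]
for (u,v) in((386,184),(375,189),(360,195),(350,200),(321,211),(304,271),(301,157),(304,255),(304,288)): print(u,v,(C[v,u]*1000).round(1),p[v,u])
cv2.imwrite("pics/crop.png",cv2.resize(p[130:310,220:410,::-1],None,fx=4,fy=3.3,interpolation=cv2.INTER_CUBIC)[:600,:800])
E
```

```text
tray [array([ 0.5669, -0.0133,  0.018 ]), array([ 0.5665, -0.0437,  0.018 ]), array([ 0.5488, -0.0436,  0.018 ]), array([ 0.5493, -0.0132,  0.018 ])]
bed ((578.3583984375, -268.606201171875), (67.67481994628906, 152.70901489257812), 88.00970458984375) ((577.8746337890625, -278.3436584472656), 77.61727905273438) z 0.028559084829867132
sec ((597.1551513671875, 123.3838882446289), (153.08058166503906, 43.917877197265625), 12.579318046569824) ((596.9633178710938, 124.24311828613281), 77.99954986572266) z 0.028643148331061186
dish ((698.5651245117188, -109.94660186767578), (76.8365707397461, 79.0719985961914), 89.25849914550781) ((698.2877197265625, -109.57318878173828), 40.05541229248047) z 0.017637422539415137
bot ((543.91455078125, 10.061216354370117), (52.80628967285156, 53.76601791381836), 89.84703826904297) ((543.9561157226562, 10.599990844726562), 27.744915008544922) z 0.08963439111964355
mat ((568.8872680664062, -148.6419677734375), 74.09593963623047)
0.06 [296 181  92  53 827] [ 595.1 -194.    70.4] [ 521.2 -288.8   60.1] [631.6 -97.4  80.8]
0.06 [243 224  14  12  25] [526.6  -4.3  77.6] [518.7 -15.   69.3] [541.9  11.4  84.2]
0.06 [291 258  28  26  87] [ 454.1 -110.5   72.1] [ 418.6 -141.2   60.1] [468.9 -85.6  84.7]
0.085 [231 210  26  26 500] [544.2   9.7  89.8] [518.  -16.   85.2] [569.4  34.9  95.4]
0.085 [288 255  34  34 261] [ 443.  -112.7  101.2] [ 407.  -146.7   85.1] [473.2 -80.8 109. ]
386 184 [ 622.5 -286.5   76.5] [183 179 171]
375 189 [ 613.3 -263.7   71.4] [196 189 181]
360 195 [ 601.4 -232.1   68.9] [199 192 183]
350 200 [ 592.1 -211.2   64.1] [201 194 186]
321 211 [ 579.5 -150.9   11.4] [193 186 177]
304 271 [ 448.1 -111.7   10. ] [149 152 142]
301 157 [ 702.4 -108.6   10.7] [206 213 203]
304 255 [ 472.9 -113.2  104.4] [126 130 122]
304 288 [ 407.1 -112.3  105.4] [127 126 117]
```

View pics/crop.png

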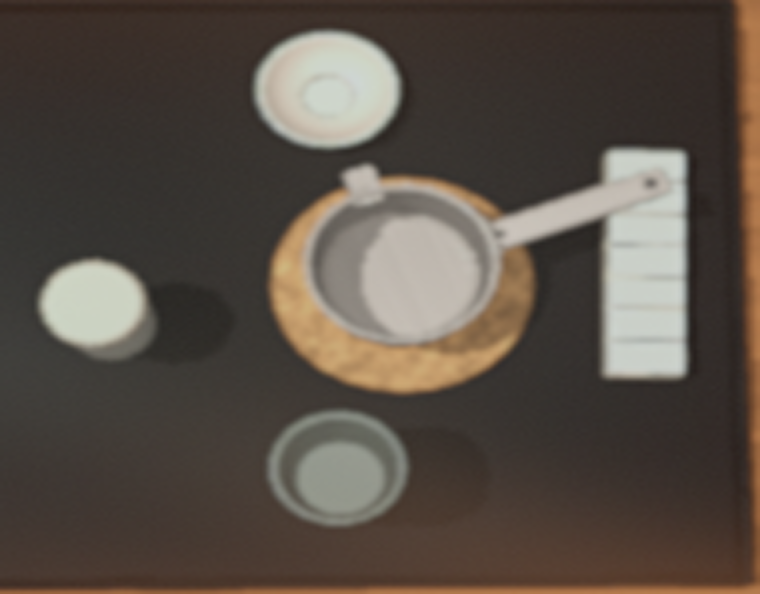

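In the crop, the handle runs from the pan centre, about (568,-152) mm, to its hole at (650,183) in the crop. It points about 22° off the bed direction, towards the dish side. Next I shut the fingers and go to the handle's robot-side flank.

Call:
{"api": "arm_command", "payload": {
  "gripper": [0, 0, 0, 0, 0],
  "travel": [
    [40, 30, 0],
    [50, 38, 0],
    [50, 38, 0],
    [50, 38, 0],
    [50, 38, 0]
  ],
  "rotation": [
    [0, 0, 0],
    [0, 0, 0],
    [0, 0, 0],
    [0, 0, 0],
    [0, 0, 0]
  ],
  "newtons": 20
}}

```text
time: 0.72
tcp_pos: [0.4864, -0.3918, 0.2311]
tool_rot: [0.98, 0.201, -0.0, -0.0]
force: [0.9, 0.3, -0.1]
finger_gap: 0.0002
finger_force: 0.0
```

Call:
{"api": "arm_command", "payload": {
  "gripper": [0, 0, 0, 0, 0],
  "travel": [
    [40, 40, 0],
    [30, 40, 0],
    [10, 20, -20],
    [0, 0, -40],
    [0, 0, 0]
  ],
  "rotation": [
    [0, 0, 0],
    [0, 0, 0],
    [0, 0, 0],
    [0, 0, 0],
    [0, 0, 0]
  ]
}}

```text
time: 1.35
tcp_pos: [0.5637, -0.2924, 0.1688]
tool_rot: [0.98, 0.201, -0.002, -0.001]
force: [0.2, -0.8, 0.7]
finger_gap: 0.0
finger_force: 0.0
```

```bash
python3 - <<'E'
from h import *
s=manip.read_state(); print(s["joints"].round(3),s["tcp_pos"])
p,d,K,T=grab("wrist","w1"); C=cloud(d,K,T)*1000
print(K,T)
m=(C[...,2]>58)&(C[...,2]<84)&(d>0.03)
Q=C[m]; r=np.hypot(Q[:,0]-568,Q[:,1]+152); th=np.degrees(np.arctan2(Q[:,1]+152,Q[:,0]-568))
for a in range(50,160,10):
    k=(r>a)&(r<=a+10)&(abs(th+68)<30)
    if k.sum(): print(a,k.sum(),Q[k].mean(0).round(1),np.ptp(th[k]).round(1))
E
```

```text
[ 0.45   0.608 -0.098  1.622  0.07   0.92  -0.839] [ 0.5637353  -0.29240779  0.16883975]
[[416.06427891   0.         325.15303504]
 [  0.         416.06427891 243.5302789 ]
 [  0.           0.           1.        ]] [[ 0.39424379 -0.87404597 -0.28392866  0.6360198 ]
 [-0.91900156 -0.37590406 -0.11887926 -0.26067269]
 [-0.002824    0.30779829 -0.95144744  0.31041363]
 [ 0.          0.          0.          1.        ]]
50 724 [ 591.6 -200.    65.2] 41.1
60 539 [ 594.5 -211.1   65.7] 16.9
70 548 [ 598.1 -220.5   67.2] 14.5
80 549 [ 601.5 -229.9   68.7] 12.8
90 569 [ 605.  -239.3   70.1] 11.5
100 582 [ 608.5 -248.8   71.5] 10.2
110 577 [ 612.  -258.2   72.9] 9.3
120 590 [ 615.4 -267.7   74.4] 8.6
130 599 [ 618.8 -277.    75.9] 7.8
140 406 [ 621.9 -284.8   76.6] 7.1
```

View pics/w1.png

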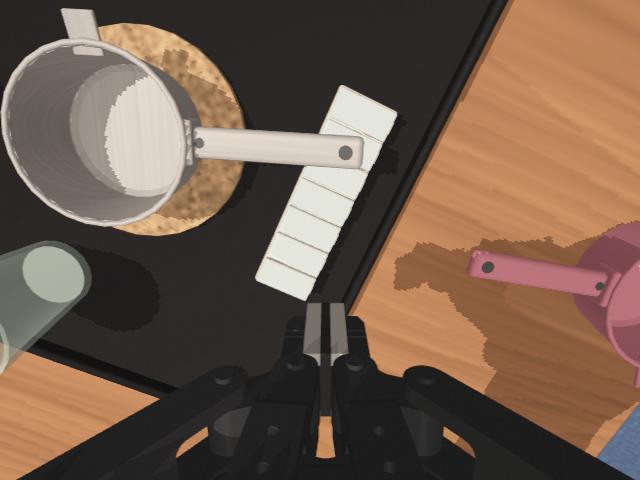

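The wrist view shows the handle from (200,140) to (362,152) over the bedside box, with the shut fingers at (325,330), beside it and clear. The fit gives a handle angle of about -70° and a pan centre of about (572,-150). I'll descend beside the handle and close in gently.

Call:
{"api": "arm_command", "payload": {
  "gripper": [0, 0, 0, 0, 0],
  "travel": [
    [0, 0, -50],
    [0, 0, -40],
    [0, 0, -24],
    [12, 4, 0],
    [12, 4, 0]
  ],
  "rotation": [
    [0, 0, 0],
    [0, 0, 0],
    [0, 0, 0],
    [0, 0, 0],
    [0, 0, 0]
  ]
}}

```text
time: 2.02
tcp_pos: [0.5913, -0.2855, 0.0595]
tool_rot: [0.98, 0.201, 0.001, 0.001]
force: [0.1, -0.2, -0.1]
finger_gap: -0.0001
finger_force: 0.0
```

Call:
{"api": "arm_command", "payload": {
  "gripper": [0, 0, 0, 0, 0],
  "travel": [
    [4, 2, 0],
    [4, 1, 0],
    [4, 2, 0],
    [4, 1, 0],
    [0, 0, 0]
  ],
  "rotation": [
    [0, 0, 0],
    [0, 0, 0],
    [0, 0, 0],
    [0, 0, 0],
    [0, 0, 0]
  ]
}}

```text
time: 2.65
tcp_pos: [0.6054, -0.2791, 0.0573]
tool_rot: [0.98, 0.201, 0.0, -0.0]
force: [-0.8, -1.2, -0.0]
finger_gap: -0.0003
finger_force: 0.0
```

```bash
python3 - <<'E'
import numpy as np
c=np.array([572,-150]);
def f(t,off=20,r=125):
    t=np.radians(t);u=np.array([np.cos(t),np.sin(t)]);n=np.array([-u[1],u[0]]);return c+r*u-off*n
pr=f(-70)
for t in range(-70,60,5):
    q=f(t); print(t,q.round(1),(q-pr).round(1)); pr=q
E
```

```text
-70 [ 596.  -274.3] [0. 0.]
-65 [ 606.7 -271.7] [10.7  2.6]
-60 [ 617.2 -268.3] [10.5  3.5]
-55 [ 627.3 -263.9] [10.1  4.4]
-50 [ 637.  -258.6] [9.7 5.3]
-45 [ 646.2 -252.5] [9.2 6.1]
-40 [ 654.9 -245.7] [8.7 6.9]
-35 [ 662.9 -238.1] [8.  7.6]
-30 [ 670.3 -229.8] [7.3 8.3]
-25 [ 676.8 -221. ] [6.6 8.9]
-20 [ 682.6 -211.5] [5.8 9.4]
-15 [ 687.6 -201.7] [4.9 9.9]
-10 [ 691.6 -191.4] [ 4.1 10.3]
-5 [ 694.8 -180.8] [ 3.2 10.6]
0 [ 697. -170.] [ 2.2 10.8]
5 [ 698.3 -159. ] [ 1.3 11. ]
10 [ 698.6 -148. ] [ 0.3 11. ]
15 [ 697.9 -137. ] [-0.7 11. ]
20 [ 696.3 -126. ] [-1.6 10.9]
25 [ 693.7 -115.3] [-2.6 10.7]
30 [ 690.3 -104.8] [-3.5 10.5]
35 [685.9 -94.7] [-4.4 10.1]
40 [680.6 -85. ] [-5.3  9.7]
45 [674.5 -75.8] [-6.1  9.2]
50 [667.7 -67.1] [-6.9  8.7]
55 [660.1 -59.1] [-7.6  8. ]
```

Call:
{"api": "arm_command", "payload": {
  "gripper": [0, 0, 0, 0, 0],
  "travel": [
    [10, 4, 0],
    [10, 5, 0],
    [10, 6, 0],
    [9, 6, 0],
    [9, 7, 0]
  ],
  "rotation": [
    [0, 0, 0.087],
    [0, 0, 0.087],
    [0, 0, 0.087],
    [0, 0, 0.087],
    [0, 0, 0.087]
  ]
}}

```text
time: 3.28
tcp_pos: [0.6532, -0.2514, 0.0572]
tool_rot: [0.913, 0.409, -0.0, 0.0]
force: [-0.2, -0.8, 0.5]
finger_gap: 0.0
finger_force: 0.2
```

```bash
cat >> h.py <<'E'
def handle():
    s=manip.read_state(); print(s["time"],s["joints"].round(2),(s["tcp_pos"]*1000).round(1))
    p,d,K,T=grab("top"); np.savez("last.npz",p=p,d=d,K=K,T=T); C=cloud(d,K,T)*1000
    hsv=cv2.cvtColor(p,cv2.COLOR_RGB2HSV)
    m=(C[...,2]>60)&(C[...,2]<82)&(hsv[...,2]>120)&(hsv[...,1]<60)
    Q=C[m]; r=np.hypot(Q[:,0]-572,Q[:,1]+150); k=(r>70)&(r<170)&(Q[:,0]>540); Q=Q[k][:,:2]
    e=Q[np.argsort(np.hypot(Q[:,0]-572,Q[:,1]+150))]
    if len(e)>20:
        l=cv2.fitLine(e.astype(np.float32),cv2.DIST_HUBER,0,.01,.01).ravel(); far=e[-15:].mean(0)
        g=l[:2]*np.sign((far-[572,-150])@l[:2]); print("n",len(e),"ang",np.degrees(np.arctan2(g[1],g[0])),"far",far,"center est",far-147*g)
    return p,d,K,T
E
python3 -c "
from h import *
handle()"
```

```text
3.275 [ 0.4   0.84 -0.19  1.49  0.2   0.83 -0.59] [ 653.2 -251.4   57.2]
n 109 ang -62.908993151571416 far [ 626.62483406 -161.09202667] center est [559.68027323 -30.22023459]
```

```bash
cat >> h.py <<'E'
def whandle(save=None):
    s=manip.read_state(); print(s["time"],s["joints"].round(2),(s["tcp_pos"]*1000).round(1))
    p,d,K,T=grab("wrist",save); C=cloud(d,K,T)*1000
    hsv=cv2.cvtColor(p,cv2.COLOR_RGB2HSV)
    m=(C[...,2]>55)&(C[...,2]<84)&(hsv[...,2]>120)&(hsv[...,1]<60)&(d>0.03)
    m[300:,150:500]=False
    Q=C[m]; r=np.hypot(Q[:,0]-572,Q[:,1]+150); Q=Q[(r>72)&(r<175)]
    if len(Q)>50:
        l=cv2.fitLine(Q[:,:2].astype(np.float32),cv2.DIST_HUBER,0,.01,.01).ravel()
        g=l[:2]*np.sign((l[2:]-[572,-150])@l[:2]); t=Q[:,:2]@g; far=l[2:]+g*(np.percentile(t,99.8)-l[2:]@g)
        print("n",len(Q),"ang",np.degrees(np.arctan2(g[1],g[0])),"far",far,"center est",far-150*g,"tmin",t.min()-t.max())
E
python3 -c "
from h import *
whandle('w2')"
```

```text
3.325 [ 0.4   0.84 -0.2   1.49  0.2   0.83 -0.59] [ 654.3 -249.9   57.2]
n 8240 ang -40.02461954712132 far [ 685.37581805 -241.49700506] center est [ 570.51059249 -145.02949817] tmin -74.5191048135456
```

View pics/w2.png

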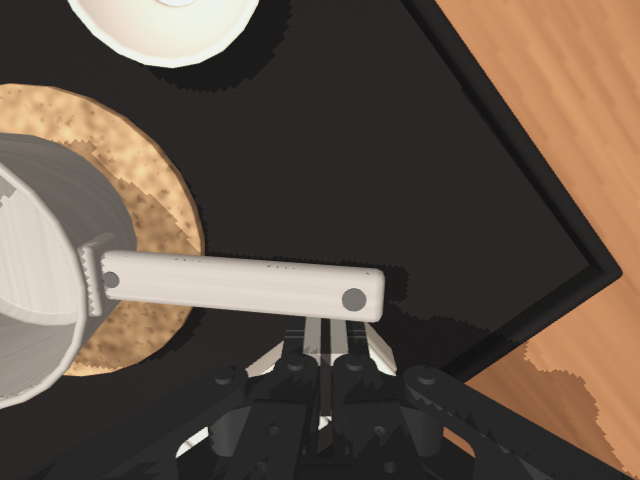

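The wrist view shows the fingers at (325,330), touching the handle near its end at (370,300). The handle is at -40° and the pan centre is at (570,-145), so creep is small. I'll continue along the arc.

Call:
{"api": "arm_command", "payload": {
  "gripper": [0, 0, 0, 0, 0],
  "travel": [
    [9, 8, 0],
    [8, 8, 0],
    [7, 9, 0],
    [6, 10, 0],
    [5, 10, 0]
  ],
  "rotation": [
    [0, 0, 0.087],
    [0, 0, 0.087],
    [0, 0, 0.087],
    [0, 0, 0.087],
    [0, 0, 0.087]
  ]
}}

```text
time: 4.0
tcp_pos: [0.6878, -0.2066, 0.0572]
tool_rot: [0.804, 0.595, -0.0, 0.0]
force: [0.2, -0.7, -0.8]
finger_gap: -0.0002
finger_force: 0.2
```

Call:
{"api": "arm_command", "payload": {
  "gripper": [0, 0, 0, 0, 0],
  "travel": [
    [4, 11, 0],
    [3, 11, 0],
    [2, 11, 0],
    [1, 11, 0],
    [0, 11, 0]
  ],
  "rotation": [
    [0, 0, 0.087],
    [0, 0, 0.087],
    [0, 0, 0.087],
    [0, 0, 0.087],
    [0, 0, 0.087]
  ]
}}

```text
time: 4.62
tcp_pos: [0.6978, -0.1515, 0.0572]
tool_rot: [0.656, 0.755, -0.0, 0.0]
force: [-0.1, -0.8, 0.2]
finger_gap: 0.0001
finger_force: 0.2
```

```bash
python3 -c "
from h import *
whandle('w3')"
```

```text
4.625 [ 0.36  0.88 -0.4   1.44  0.39  0.9  -0.01] [ 697.8 -151.5   57.2]
n 9280 ang 7.759152505416642 far [ 718.43881433 -121.79258336] center est [ 569.81215899 -142.0439655 ] tmin -78.91466799926025
```

Call:
{"api": "arm_command", "payload": {
  "gripper": [0, 0, 0, 0, 0],
  "travel": [
    [0, 11, 0],
    [-1, 11, 0],
    [-2, 11, 0],
    [-3, 11, 0],
    [-3, 11, 0]
  ],
  "rotation": [
    [0, 0, 0.087],
    [0, 0, 0.087],
    [0, 0, 0.087],
    [0, 0, 0.087],
    [0, 0, 0.087]
  ]
}}

```text
time: 5.3
tcp_pos: [0.6887, -0.0968, 0.0572]
tool_rot: [0.478, 0.878, -0.0, -0.0]
force: [-0.6, -0.7, 0.3]
finger_gap: -0.0
finger_force: 0.2
```

Call:
{"api": "arm_command", "payload": {
  "gripper": [0, 0, 0, 0, 0],
  "travel": [
    [-4, 10, 0],
    [-4, 8, 0],
    [-3, 5, 0],
    [-1, 2, 0],
    [0, 0, 0]
  ],
  "rotation": [
    [0, 0, 0.087],
    [0, 0, 0.07],
    [0, 0, 0.04],
    [0, 0, 0],
    [0, 0, 0]
  ]
}}

```text
time: 5.92
tcp_pos: [0.6771, -0.0715, 0.0573]
tool_rot: [0.39, 0.921, -0.0, -0.0]
force: [0.8, 0.2, 0.2]
finger_gap: 0.0004
finger_force: 0.0
```

```bash
python3 -c "
from h import *
whandle('w4')"
```

```text
5.925 [ 0.35  0.87 -0.55  1.53  0.53  0.89  0.39] [677.1 -71.5  57.3]
n 10631 ang 43.06535316358393 far [677.6288478  -35.14722086] center est [ 568.04254934 -137.57203914] tmin -86.85523355723672
```

The handle is at 43° from x (47° off straight in) and the pan is about 11 mm off the mat's centre. I'll back off, rise, and go over the second box while turning the tool.

Call:
{"api": "arm_command", "payload": {
  "gripper": [0, 0, 0, 0, 0],
  "travel": [
    [5, -5, 0],
    [12, -13, 0],
    [0, 0, 40],
    [0, 0, 55],
    [0, 0, 45]
  ],
  "rotation": [
    [0, 0, 0],
    [0, 0, 0],
    [0, 0, 0],
    [0, 0, 0],
    [0, 0, 0]
  ]
}}

```text
time: 6.6
tcp_pos: [0.6946, -0.0898, 0.1994]
tool_rot: [0.39, 0.921, 0.0, 0.0]
force: [0.3, 0.3, -0.3]
finger_gap: 0.0002
finger_force: 0.0
```

Call:
{"api": "arm_command", "payload": {
  "gripper": [85, 85, 85, 85, 85],
  "travel": [
    [-17, 30, 0],
    [-18, 40, 0],
    [-18, 40, 0],
    [-18, 40, 0],
    [-16, 30, 0]
  ],
  "rotation": [
    [0, 0, 0.15],
    [0, 0, 0.17],
    [0, 0, 0.17],
    [0, 0, 0.17],
    [0, 0, 0.17]
  ]
}}

```text
time: 7.22
tcp_pos: [0.6069, 0.0921, 0.1976]
tool_rot: [-0.018, 1.0, 0.0, 0.0]
force: [-0.3, -0.0, -0.2]
finger_gap: 0.0848
finger_force: 0.0
```

Call:
{"api": "arm_command", "payload": {
  "gripper": [85, 85, 85, 85, 85],
  "travel": [
    [-8, 20, 0],
    [-2, 10, -20],
    [0, 2, -20],
    [0, 0, 0],
    [0, 0, 0]
  ],
  "rotation": [
    [0, 0, 0.15],
    [0, 0, 0.04],
    [0, 0, 0],
    [0, 0, 0],
    [0, 0, 0]
  ]
}}

```text
time: 7.85
tcp_pos: [0.5975, 0.1222, 0.1573]
tool_rot: [-0.109, 0.994, -0.0, -0.0]
force: [-0.1, -0.8, -0.3]
finger_gap: 0.0854
finger_force: 0.0
```

```bash
cat >> h.py <<'E'
def box(p,C,cx,cy,zt,rad=95,zw=8,val=110):
    hsv=cv2.cvtColor(p,cv2.COLOR_RGB2HSV)
    m=(abs(C[...,2]-zt)<zw)&(hsv[...,2]>val)&(hsv[...,1]<60)&(np.hypot(C[...,0]-cx,C[...,1]-cy)<rad)
    n,l,st,_=cv2.connectedComponentsWithStats(cv2.morphologyEx(m.astype(np.uint8),cv2.MORPH_CLOSE,np.ones((5,5))))
    i=1+np.argmax(st[1:,4]); k=(l==i)&m; Q=C[k]
    r=cv2.minAreaRect(Q[:,:2].astype(np.float32)); print("box",r,"z",np.median(Q[:,2]),st[i])
    return r
E
python3 - <<'E'
from h import *
s=manip.read_state(); print(s["joints"].round(2),s["tcp_pos"],s["tool_rot"])
p,d,K,T=grab("wrist","w5"); C=cloud(d,K,T)*1000
box(p,C,597,123,30)
E
```

```text
[ 0.25  0.72 -0.85  1.68  0.62  1.03  0.99] [0.59748312 0.12219174 0.15725512] [-1.08929102e-01  9.94049514e-01 -6.73118988e-05 -9.72685118e-05]
box ((597.0160522460938, 124.11070251464844), (148.6937255859375, 42.168548583984375), 12.581612586975098) z 29.059309870231143 [  294   116    66   213 13065]
```

View pics/w5.png

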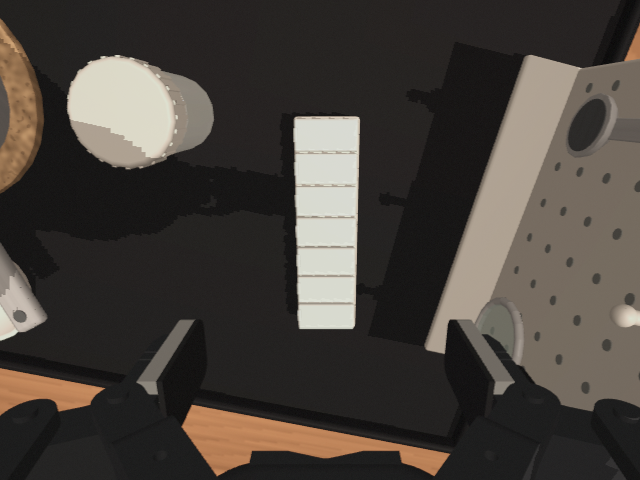

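The second box is upright in the frame at columns 294–358, rows 116–329, centred between the fingers (mid column 326). It measures 149×42 mm at z 29 with its centre at (597,124). The pegboard foot at (430,350) is clear. I'll descend and grip.

Call:
{"api": "arm_command", "payload": {
  "gripper": [65, 65, 65, 65, 65],
  "travel": [
    [0, 1.5, -50],
    [0, 0, -50],
    [0, 0, -30],
    [0, 0, -16],
    [0, 0, 0]
  ],
  "rotation": [
    [0, 0, 0],
    [0, 0, 0],
    [0, 0, 0],
    [0, 0, 0],
    [0, 0, 0]
  ]
}}

```text
time: 8.52
tcp_pos: [0.5972, 0.1242, 0.0113]
tool_rot: [-0.11, 0.994, -0.0, -0.0]
force: [0.4, -0.5, -0.3]
finger_gap: 0.0651
finger_force: 0.0
```

Call:
{"api": "arm_command", "payload": {
  "gripper": [35, 35, 35, 35, 35],
  "travel": [
    [0, 0, 0],
    [0, 0, 0],
    [0, 0, 0],
    [0, 0, 0],
    [0, 0, 0]
  ],
  "rotation": [
    [0, 0, 0],
    [0, 0, 0],
    [0, 0, 0],
    [0, 0, 0],
    [0, 0, 0]
  ],
  "newtons": 25
}}

```text
time: 9.15
tcp_pos: [0.598, 0.1244, 0.0128]
tool_rot: [-0.11, 0.994, -0.0, 0.001]
force: [-1.2, -0.8, 6.9]
finger_gap: 0.0414
finger_force: 25.5
```

Call:
{"api": "arm_command", "payload": {
  "gripper": [35, 35, 35, 35, 35],
  "travel": [
    [0, 0, 15],
    [0, 0, 40],
    [0, 0, 50],
    [0, 0, 50],
    [0, 0, 35]
  ],
  "rotation": [
    [0, 0, 0],
    [0, 0, 0],
    [0, 0, 0],
    [0, 0, 0],
    [0, 0, 0]
  ]
}}

```text
time: 9.78
tcp_pos: [0.5973, 0.1246, 0.205]
tool_rot: [-0.11, 0.994, 0.0, 0.001]
force: [0.3, -0.6, -1.5]
finger_gap: 0.0416
finger_force: 26.2
```

```bash
python3 - <<'E'
from h import *
s=manip.read_state(); print(s["joints"].round(2),s["tcp_pos"],s["tool_rot"],s["finger_gap"])
p,d,K,T=grab("top","top2"); C=cloud(d,K,T)*1000
hsv=cv2.cvtColor(p,cv2.COLOR_RGB2HSV)
w=((hsv[...,2]>110)&(hsv[...,1]<60)).astype(np.uint8); mm=np.zeros_like(w); mm[165:255,362:400]=w[165:255,362:400]
c=max(cv2.findContours(mm,0,2)[0],key=cv2.contourArea)
q=np.array([ray(*k[0],.030,K,T)[:2]*1000 for k in c],np.float32); print("bedside",cv2.minAreaRect(q))
box(p,C,578,-269,30)
# same box in w1 view frame? held box in wrist
p,d,K,T=grab("wrist","w6"); C=cloud(d,K,T)*1000
z=s["tcp_pos"][2]*1000
try: box(p,C,597,124,z+18,zw=12)
except Exception as e: print(e)
p,d,K,T=grab("side","side2"); hsv=cv2.cvtColor(p,cv2.COLOR_RGB2HSV); C=cloud(d,K,T)*1000
box(p,C,578,-269,30,rad=90)
E
```

```text
[ 0.27  0.67 -0.89  1.64  0.56  1.11  1.02] [0.59730682 0.1245789  0.20500435] [-1.10078231e-01  9.93922118e-01  7.14635891e-05  1.26522686e-03] 0.04159364653826283
bedside ((579.053466796875, -280.902587890625), (43.82183837890625, 150.51174926757812), 88.28303527832031)
box ((578.7294921875, -281.1874084472656), (41.39216232299805, 148.7322998046875), 88.86113739013672) z 28.19783906748119 [ 371  176   20   68 1291]
box ((584.5838012695312, 123.50615692138672), (123.97203063964844, 54.29475021362305), 10.449535369873047) z 224.97588425037043 [  240   119   172   339 42041]
box ((575.9945068359375, -283.0106506347656), (48.15064239501953, 149.00115966796875), 88.77645874023438) z 30.178757510260446 [277 202  54  20 638]
```

View pics/w6.png

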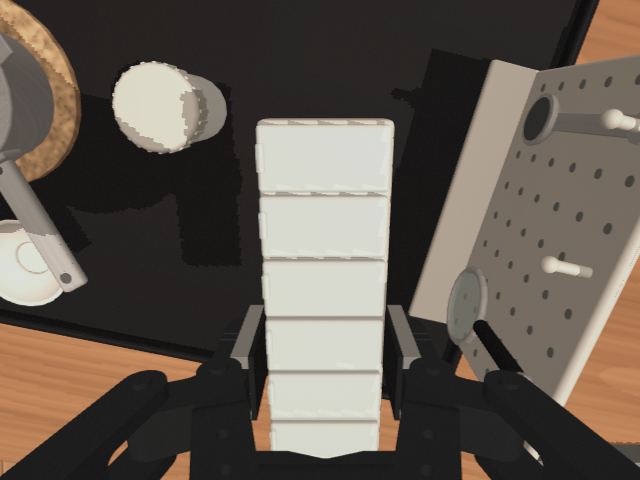

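The wrist view shows the second box held squarely between the pads (columns 258–392, far end at row 120), with the pan's handle clear of the bottle at left. The bedside box is at (579,-281) with its long axis at -1.5°. I'll carry the box to 75 mm short of there and take a close look.

Call:
{"api": "arm_command", "payload": {
  "gripper": [35, 35, 35, 35, 35],
  "travel": [
    [-2, -30, 0],
    [-3, -45, 0],
    [-3, -50, 0],
    [-3, -50, 0],
    [-3, -50, 0]
  ],
  "rotation": [
    [0, 0, -0.04],
    [0, 0, -0.05],
    [0, 0, -0.05],
    [0, 0, -0.05],
    [0, 0, -0.056]
  ]
}}

```text
time: 10.55
tcp_pos: [0.5824, -0.1023, 0.2009]
tool_rot: [0.014, 1.0, 0.0, -0.0]
force: [0.9, -0.1, -2.2]
finger_gap: 0.0416
finger_force: 26.2
```

Call:
{"api": "arm_command", "payload": {
  "gripper": [35, 35, 35, 35, 35],
  "travel": [
    [-3, -45, 0],
    [-1, -35, 0],
    [0, -25, 0],
    [0, 0, 0],
    [0, 0, 0]
  ],
  "rotation": [
    [0, 0, 0],
    [0, 0, 0],
    [0, 0, 0],
    [0, 0, 0],
    [0, 0, 0]
  ]
}}

```text
time: 11.18
tcp_pos: [0.5789, -0.2049, 0.201]
tool_rot: [0.013, 1.0, 0.0, -0.0]
force: [-0.1, -0.3, -0.8]
finger_gap: 0.0415
finger_force: 26.2
```

```bash
python3 - <<'E'
from h import *
s=manip.read_state(); print(s["joints"].round(2),s["tcp_pos"],s["tool_rot"],s["finger_gap"])
p,d,K,T=grab("wrist","w7"); C=cloud(d,K,T)*1000
r=box(p,C,579,-281,30)
z=s["tcp_pos"][2]*1000+18
h=box(p,C,560,-205,z,zw=12,rad=130)
hsv=cv2.cvtColor(p,cv2.COLOR_RGB2HSV)
m=(abs(C[...,2]-z)<12)&(hsv[...,2]>110)&(hsv[...,1]<60); m[290:]=0; Q=C[m]
print("held: xmin",np.percentile(Q[:,0],.5),"y range",np.percentile(Q[:,1],[.5,99.5]),"z",np.median(Q[:,2]))
R=cv2.minAreaRect(Q[:,:2].astype(np.float32));print(R)
E
```

```text
[ 0.78  0.66 -0.82  1.63  0.53  1.09  1.36] [ 0.57892261 -0.20488086  0.20099626] [ 1.25582351e-02  9.99921049e-01  3.22350765e-04 -2.88474278e-04] 0.04146565264505698
box ((577.9243774414062, -281.2321472167969), (42.563899993896484, 148.7120819091797), 88.38460540771484) z 29.123019818022595 [  191   117    68   187 10266]
box ((564.9220581054688, -203.3413543701172), (54.395751953125, 123.64885711669922), 87.60335540771484) z 217.32606743636234 [  238   119   176   339 42200]
held: xmin 503.4939620612763 y range [-222.96644264 -181.65716802] z 217.35806939398938
((531.5595703125, -202.48538208007812), (42.608421325683594, 56.42729568481445), 88.39356231689453)
```

View pics/w7.png

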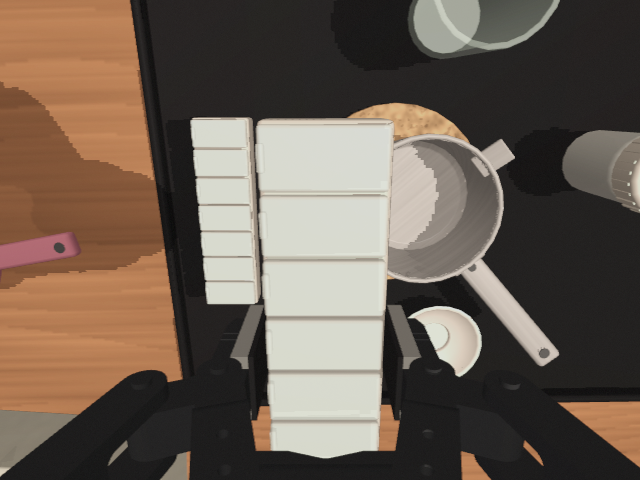

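The wrist view shows the bedside box at columns 191–258 beside the held one, its far end level (row 118) and parallel. The pan stands on its mat and the handle is clear. Measured offset: dx 0, dy -77, dz -164. I'll place it.

Call:
{"api": "arm_command", "payload": {
  "gripper": [35, 35, 35, 35, 35],
  "travel": [
    [0, -30, 0],
    [0, -30, 0],
    [0, -17, -20],
    [0, 0, -40],
    [0, 0, -40]
  ],
  "rotation": [
    [0, 0, 0],
    [0, 0, 0],
    [0, 0, 0],
    [0, 0, 0],
    [0, 0, 0]
  ]
}}

```text
time: 11.85
tcp_pos: [0.5789, -0.2817, 0.0991]
tool_rot: [0.012, 1.0, 0.0, -0.0]
force: [1.3, 0.3, -1.8]
finger_gap: 0.0415
finger_force: 26.2
```

Call:
{"api": "arm_command", "payload": {
  "gripper": [35, 35, 35, 35, 35],
  "travel": [
    [0, 0, -30],
    [0, 0, -15],
    [0, 0, -8],
    [0, 0, 0],
    [0, 0, 0]
  ],
  "rotation": [
    [0, 0, 0],
    [0, 0, 0],
    [0, 0, 0],
    [0, 0, 0],
    [0, 0, 0]
  ]
}}

```text
time: 12.48
tcp_pos: [0.5797, -0.2828, 0.0493]
tool_rot: [0.013, 1.0, -0.0, 0.001]
force: [0.5, -0.4, -1.3]
finger_gap: 0.0413
finger_force: 26.1
```

Call:
{"api": "arm_command", "payload": {
  "gripper": [35, 35, 35, 35, 35],
  "travel": [
    [-0.8, 0.8, -5],
    [0, 0, -4],
    [0, 0, -2],
    [0, 0, -1],
    [0, 0, 0]
  ],
  "rotation": [
    [0, 0, 0],
    [0, 0, 0],
    [0, 0, 0],
    [0, 0, 0],
    [0, 0, 0]
  ]
}}

```text
time: 13.1
tcp_pos: [0.5783, -0.2819, 0.0368]
tool_rot: [0.013, 1.0, -0.0, -0.0]
force: [-4.9, 1.3, 10.2]
finger_gap: 0.0414
finger_force: 27.4
```

Contact is felt at the expected height, so I release and rise.

Call:
{"api": "arm_command", "payload": {
  "gripper": [44, 48, 55, 60, 60],
  "travel": [
    [0, 0, 0.5],
    [0, 0, 0],
    [0, 0, 0],
    [0, 0, 0],
    [0, 0, 0]
  ],
  "rotation": [
    [0, 0, 0],
    [0, 0, 0],
    [0, 0, 0],
    [0, 0, 0],
    [0, 0, 0]
  ]
}}

```text
time: 13.72
tcp_pos: [0.5783, -0.2819, 0.0368]
tool_rot: [0.013, 1.0, 0.0, -0.0]
force: [0.3, -0.2, -0.3]
finger_gap: 0.0602
finger_force: 0.0
```

Call:
{"api": "arm_command", "payload": {
  "gripper": [60, 60, 60, 60, 60],
  "travel": [
    [0, 0, 15],
    [0, 0, 40],
    [0, 0, 50],
    [0, 0, 40],
    [0, 0, 0]
  ],
  "rotation": [
    [0, 0, 0],
    [0, 0, 0],
    [0, 0, 0],
    [0, 0, 0],
    [0, 0, 0]
  ]
}}

```text
time: 14.35
tcp_pos: [0.5798, -0.2822, 0.186]
tool_rot: [0.013, 1.0, -0.001, 0.002]
force: [0.8, 0.6, -0.3]
finger_gap: 0.06
finger_force: 0.0
```

Call:
{"api": "arm_command", "payload": {
  "gripper": [60, 60, 60, 60, 60],
  "travel": [
    [-10, -30, 0],
    [-20, -40, 0],
    [-20, -40, 0],
    [-15, -30, 0],
    [0, 0, 0]
  ],
  "rotation": [
    [0, 0, 0],
    [0, 0, 0],
    [0, 0, 0],
    [0, 0, 0],
    [0, 0, 0]
  ]
}}

```text
time: 14.98
tcp_pos: [0.5114, -0.4246, 0.1813]
tool_rot: [0.015, 1.0, -0.0, -0.001]
force: [0.9, 0.2, -0.1]
finger_gap: 0.0601
finger_force: 0.0
```

```bash
python3 - <<'E'
from h import *
s=manip.read_state(); print(s["time"],s["tcp_pos"])
p,d,K,T=grab("wrist","w8"); C=cloud(d,K,T)*1000
try: box(p,C,578,-281,54)
except Exception as e: print(e)
p,d,K,T=grab("top","top3"); C=cloud(d,K,T)*1000
try: box(p,C,578,-281,54,zw=9)
except Exception as e: print(e)
p,d,K,T=grab("side","side3"); 
cv2.imwrite("pics/fin.png",np.hstack([cv2.resize(p[180:280,200:400,::-1],(800,400)),])) 
C=cloud(d,K,T)*1000; box(p,C,578,-281,54)
E
```

```text
14.975 [ 0.51135492 -0.42458031  0.18133193]
box ((571.8374633789062, -281.52789306640625), (41.9848747253418, 138.9919891357422), 88.16120147705078) z 52.95038701579044 [  486   211    85   179 10423]
box ((577.2818603515625, -281.1036376953125), (43.074188232421875, 148.06858825683594), 89.37736511230469) z 52.33089591486694 [ 372  174   21   69 1369]
box ((574.806396484375, -281.4978332519531), (43.90684509277344, 148.458251953125), 89.43696594238281) z 54.130637054993656 [277 197  54  18 608]
```

View pics/w8.png

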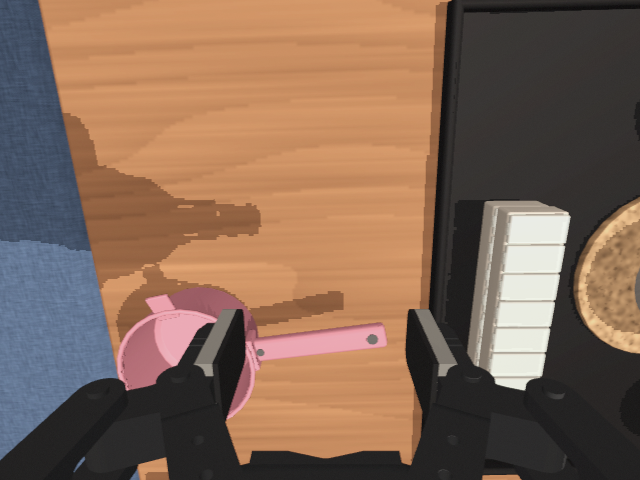

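View pics/fin.png

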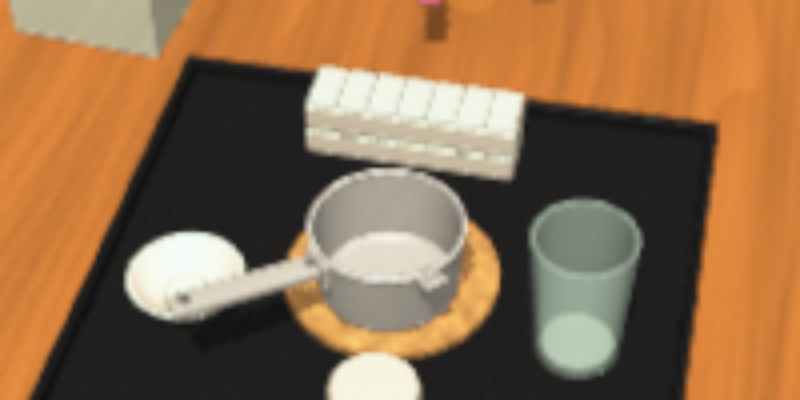

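The boxes are stacked flush: their centres agree within about 1.5 mm in each camera, with the top at z about 54. In the side crop the pan is on its mat at (385,250), with the handle pointing into the tray over the dish. I'm handing in.

```bash
python3 -c "
from bench import manip
print(manip.job_done())"
```

```text
the job is handed in; nothing more can be done
None
```

The job is handed in, with no verdict shown: the pan's handle points into the tray, about 47° off straight, with the pan about 11 mm off the mat's centre, and the second pill box sits on the bedside one to within about 1.5 mm; the final pictures show nothing knocked.

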